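Hang the second paddle board on the hook

ROBOT

A 7-joint arm with a two-finger parallel gripper is mounted at the origin on the work surface. World frame = base frame: x ahead of the robot, y to its left, z up, the work surface at z = 0. Lengths are in m, angles in rad, forces in N, time in s.
With the tool pointing down it reaches from about 0.425 to 0.875 m from the base axis. Payload 4.7 kg.
Tool frame: the origin (TCP) lies between the finger pads; the fingertips stand 14 mm ahead of it and the grasp point (between the pads) lies 5 mm behind it; x points along the fingers, z is the direction in which the jaws open and shut, and the axes are right-handed (so a half turn about x gives the same grasp; the last joint's range is limited). The gripper opens to 87 mm and grips with 3 to 60 N. Pads are 19 mm wide; open, the fingers measure 117 mm over their backs; the gripper's body (75 mm by 190 mm) begins 51 mm behind the grasp point.
Start: joints at [1.203, 0.321, -0.07, 1.45, 0.023, 1.371, -0.057], TCP at [0.242, -0.603, 0.237] pointing down, gripper open.
Joint ranges: [-2.86, 2.86], [-0.3, 2.09], [-1.38, 1.24], [0.06, 2.45], [-1.56, 4.7], [0.09, 2.05], [-2.69, 2.69]. Speed limits (rad/s): [2.57, 2.57, 3.14, 3.14, 3.14, 3.14, 3.14].

INTERFACE

Orientations are given as a unit quaternion [x, y, z, w].
In Python, from plant import telemetry, get_image, job gives the robot as it stands. The module is installed in compiled form; this text tells all that it offers.
- The arm moves only by the shell command python3 -m handwheel 'ROWS' [FORCE]. ROWS is JSON, a list of rows, each an object with "travel": the shift along the tool's x, y, z in units of 0.2 m (1.0 is 0.2 m), a list of three; "delta_rot": the turn, a rotation vector about the tool's x, y, z in units of 120 degrees (1.0 is 120 degrees), a list of three; "claw": the closure, from 0 (fully open) to 1 (shut). A call has 1 to 10 rows; each row is the pose to reach, as a shift and turn from the pose commanded when the call began, along the tool's axes at that moment; what a row does not reach only later rows make up. A row lasts 1/8 s, in which the tool goes at most 62.5 mm and 10.7 degrees, less where a joint would pass 70% of its speed; a pose out of reach is approached as far as the arm can. A call with a number of a shift or a turn outside -1 to 1 is refused whole. A call with a gripper value outside its range is refused whole. The fingers move at their own pace and stop on an object; FORCE is the grip in N (left out, the last holds). Time passes only in rows, so rows that repeat a pose let the fingers close. It gives the time, the measured TCP pose, the force and the opening at its end, in the units of the state.
- telemetry.sense(): the state, without advancing time (a new reading comes with each control period).
- get_image(name): name is "scene" or "top"; returns a dict with "pixels" (384x512x3 uint8, blue, green, red), "z_map" (384x512 float32, m along the optical axis (not along the pixel's ray), 0 where there is no reading), "fx", "fy", "cx", "cy" (pixels), "extrinsics" (4x4, takes a point from camera to world coordinates). Camera axes: x right, y down, z forward; pixel columns grow to the right and rows downward; lengths in m; the calibration is good to about 2 mm. A picture is of the moment at which its call begins.
- job.hand_in(): hands the job in, once; it reports no verdict.
The state is a dict: "clock": time; "joint_pos": joint angles; "dq": joint speeds; "tau": joint torques, N m; "eef_pos": TCP position; "ee_rot": TCP orientation; "force": force on the tool from outside, world axes, zero at the start; "wrist_torque": the same for the moment, N m; "gripper_width": finger opening in m.
Only numpy, scipy, OpenCV 4.12 (cv2) and the standard library are available. Lean on these libraries where they do the work, as an engineer would, in place of code of your own. Each camera call takes 0.05 s, during which the arm holds its last target. There are 200 camera calls.

TASK

Take the large paddle board out of the draining rack and hang it by the hole in its handle on the stand's hook, in front of the small board that already hangs there. Then press it back along the hook, firmly but gently, until you feel both boards stop flat against each other and the rubber collar, and let go. Do not knock the small board about or off the hook, never force the boards, the hook or the collar, and leave the saucer, the mug and the bottle where they are.

Things in the scene. Friction and masses are not known exactly. Their poses are not given: they have to be found in the camera images.
- stand: Steel hanging stand, rigid, fixed. Origin: centre of the underside of its 160 x 160 x 10 mm foot; z up; its hook points to -x, roughly towards the robot. A flat upright, 40 mm wide, 8 mm thick, has its front face at x = +40 mm and ends at z = 286 mm. The hook, an 8 mm round rod at y = 0, runs level at z = 262 mm (centre line) from the upright to x = -53 mm, then turns up.
- hook (a point): Centre line of the hook's level part, at x = 0, y = 0, z = 262 mm of the stand; axes as the stand's. Behind the small board a tight black rubber collar, 34 mm across, 10 mm thick, sits on the rod and keeps boards off the upright so that they dry. Its place is not measured: its front face is anywhere from 10 to 32 mm in front of the upright. Boards are home when it stops them; over 15 N is forcing.
- tip (a point): Centre of the rounded end (radius 4 mm) of the hook's upturned part, which rises at about 50 degrees from the level rod's end at x = -53 mm to this point at x = -63, y = 0, z = 274 mm of the stand.
- small_board: Small wooden paddle board, 12 mm thick, about 160 g, loose on the hook, handle up, faces square to the hook; it starts with its origin at x = -14 to 0 mm of the stand, short of the collar. Blade 120 wide x 130 mm high, handle above it 34 wide x 70 mm long. Origin: middle of its lower edge; x normal to its faces (away from the hook's tip at the start), y across, z up.
- small_hole (a point): Centre of the small board's round hanging hole (23 mm wide, through the thickness), 174 mm above the board's origin, 26 mm below the top of the handle.
- large_board: Large paddle board, same wood, 12 mm thick, about 220 g (each board up to a third lighter or heavier), upright in a rack slot, handle up. Blade 150 x 150 mm, handle above it 40 wide x 75 mm long, top corners rounded by 8 mm, sides flat to pinch from above. Origin: middle of its lower edge; x normal to the faces (both alike), y across, z up.
- large_hole (a point): Centre of the large board's hanging hole (25 mm wide), 197 mm above its origin, 28 mm below the handle's top. Hung on the hook's level part it is 8.5 mm below hook; to pass the upturned end it must be about 6 mm above hook, with 1.5 to 2 mm to spare up and down. Sliding the boards along the hook takes 1 to 3 N; at the collar it rises sharply: 5 to 8 N is firm.
- rack: Small draining rack, fixed: white tray 220 x 280 mm on a green base, wire floor at z = 30 mm, two slots between wire loops 85 mm high. Origin: centre of its underside. The slots run along its y axis at x = -40 and +40 mm; each is 17 mm wide. The large board stands in one, the saucer in the other.
- saucer: Bystander: white saucer, 120 mm across and 12 mm thick, on edge in the other slot of the rack; origin at its centre, its top about 142 mm above the counter.
- mug: Bystander: white mug 80 mm across, 90 mm high, behind the stand; origin: centre of its underside.
- soap: Bystander: green washing-up bottle, 56 mm across, 160 mm high, behind the rack; origin: centre of its underside.
There are look-alikes about, which are no part of the job. Leave any purple look-alike of the small_board alone. Leave any orange look-alike of the large_board alone.

How it is judged:
By the outcome, as a careful person would: the job done as asked, in the order asked, and still so for the second after the job is handed in, with the robot touching nothing.
It also fails if it takes over 67 s, if anything falls off the work surface, if the arm or the gripper's body presses on something with over 40 N, if the wrist force passes 120 N, or if a joint passes its speed limit or range.

## Working session

There is one attempt and no reset: what is moved stays moved. The work goes in short steps, Python scripts to look and compute and a shell command to move; the robot and the scene stay as the last step left them, time stands still between calls to the robot, and variables do not carry over. Pictures are saved under pics/ and viewed, on a budget of 10 in all, crops included, one or two more only if the job needs it, and the job is handed in when it is done.

```bash
mkdir -p pics
cat > h.py <<'E'
import numpy as np, cv2
from plant import telemetry, get_image, job
from scipy.spatial.transform import Rotation as R
def grab(n):
    d=get_image(n); z=d["z_map"]; v,u=np.mgrid[:384,:512]
    P=np.stack([(u-d["cx"])/d["fx"]*z,(v-d["cy"])/d["fy"]*z,z],-1)
    E=np.array(d["extrinsics"]); W=P@E[:3,:3].T+E[:3,3]; W[z==0]=np.nan
    return d["pixels"],W,d
def st():
    s=telemetry.sense(); print({k:np.round(s[k],4).tolist() for k in("clock","eef_pos","ee_rot","force","wrist_torque","gripper_width")}); return s
E
python3 - <<'E'
from h import *
s=st(); print(R.from_quat(s["ee_rot"]).as_matrix().round(3))
o=[]
for n in("scene","top"):
    p,W,d=grab(n); np.savez(n+"0.npz",p=p,W=W); E=np.array(d["extrinsics"]); print(n,E[:3,3].round(3),E[:3,2].round(2),d["fx"])
    cv2.imwrite(f"pics/{n}0.png",cv2.resize(p,(796,597),interpolation=cv2.INTER_CUBIC))
E
```

```text
{'clock': 0.0, 'eef_pos': [0.2419, -0.6027, 0.2354], 'ee_rot': [0.3964, 0.5864, -0.3957, 0.5852], 'force': [-0.445, -0.3472, -0.004], 'wrist_torque': [-0.0604, -0.0183, -0.0063], 'gripper_width': 0.0873}
[[-0.001  0.928  0.373]
 [ 0.002  0.373 -0.928]
 [-1.    -0.    -0.002]]
scene [ 1.357 -0.695  0.799] [-0.68  0.5  -0.53] 461.31487011633754
top [ 0.356 -0.051  1.188] [ 0.2  -0.01 -0.98] 405.43168823679287
```

View pics/scene0.png

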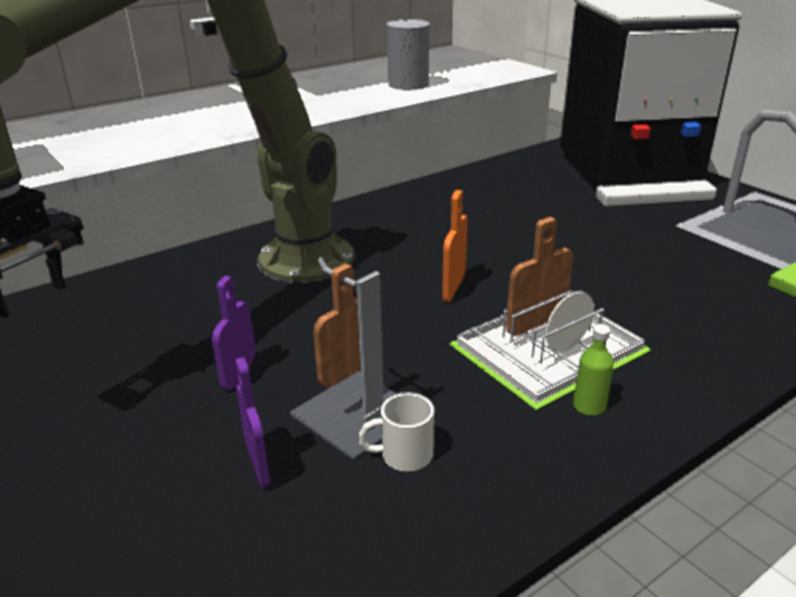

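View pics/top0.png

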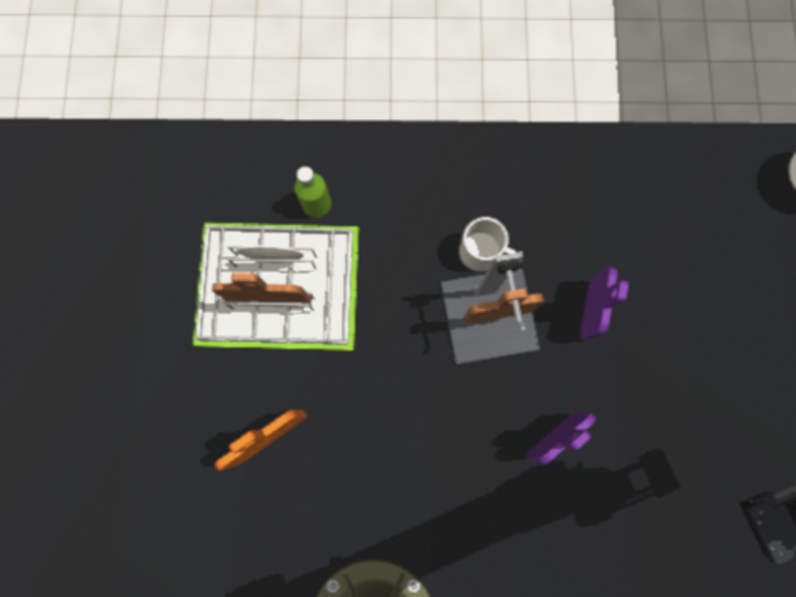

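The scene view (796x597 scaling) shows these candidates:
- **Large board:** brown board in the rack at scene (540,275), top (262,290). The orange look-alike is at scene (456,250), top (262,440).
- **Small board:** brown board on the hook at scene (340,325), top (505,307). The purple look-alikes are at scene (232,330) and (252,430).

I choose the brown board in the rack. I'll check it in a close crop and measure it.

```bash
cat > m.py <<'E'
from h import *
def brown(p):
    H=cv2.cvtColor(p,cv2.COLOR_BGR2HSV); return (H[...,0]<16)&(H[...,1]>90)&(H[...,2]>40)&~((H[...,1]>215)&(H[...,2]>150))
def boards(p,W):
    n,l,s,c=cv2.connectedComponentsWithStats(brown(p).astype(np.uint8))
    for i in range(1,n):
        if s[i,4]>60: yield l==i,s[i],c[i]
E
python3 - <<'E'
from m import *
for n in("scene","top"):
    f=np.load(n+"0.npz"); p,W=f["p"],f["W"]
    for m,s,c in boards(p,W):
        P=W[m];P=P[~np.isnan(P[:,0])]
        print(n,s,c.round(),np.percentile(P,[1,50,99],axis=0).round(3).tolist())
        if n=="top" :
            t=P[P[:,2]>np.percentile(P[:,2],99)-.006]; r=cv2.minAreaRect((t[:,:2]*1000).astype(np.float32)); print(" top pts",len(t),t.mean(0).round(4),r)
        else:
            # face plane fit (vertical) robust
            q=P[:,:2]
            for _ in range(6):
                mu=q.mean(0);nn=np.linalg.svd(q-mu,full_matrices=False)[2][1]; d=(q-mu)@nn; q=q[abs(d)<max(.003,1.5*np.median(abs(d)))] 
            print(" plane",len(q),mu.round(4),nn.round(4),np.degrees(np.arctan2(nn[1],nn[0])))
    if n=="top":
        # stand foot : grey, z ~0.01
        g=(abs(W[...,2]-.010)<.006)&(W[...,1]<-.02)&(W[...,1]>-.35)&(W[...,0]>.4)&(p.max(-1)>70)
        l=cv2.connectedComponentsWithStats(g.astype(np.uint8)); i=1+np.argmax(l[2][1:,4]); Q=W[l[1]==i]
        print("foot",len(Q),cv2.minAreaRect((Q[:,:2]*1000).astype(np.float32)),np.median(Q[:,2]))
        G=cv2.inRange(cv2.cvtColor(p,cv2.COLOR_BGR2HSV),(35,120,90),(50,255,255))>0
        l=cv2.connectedComponentsWithStats(G.astype(np.uint8)); i=1+np.argmax(l[2][1:,4]);Q=W[(l[1]==i)]
        print("rackbase",len(Q),cv2.minAreaRect((Q[:,:2]*1000).astype(np.float32)),np.median(Q[:,2]))
    # hook/upright points
    h=(W[...,2]>.235)&(W[...,2]<.31)&(W[...,1]<-.02)&(W[...,1]>-.35)&(W[...,0]>.4)&(W[...,0]<.8)&(~brown(p))
    ys,xs=np.where(h); print(n,"hook px",len(ys)); 
    o=np.argsort(W[h][:,0]); print(np.c_[xs,ys,W[h]*1000][o].astype(int)[::max(1,len(o)//45)].tolist())
a=np.load("scene0.npz")["p"]; a1=cv2.resize(a[130:220,310:385],(400,480),interpolation=cv2.INTER_CUBIC); a2=cv2.resize(a[160:235,190:252],(397,480),interpolation=cv2.INTER_CUBIC)
cv2.imwrite("pics/crop1.png",np.hstack([a1,a2]))
E
```

```text
scene [406  79  13  11 123] [412.  84.] [[0.216, 0.858, 0.167], [0.239, 0.877, 0.193], [0.256, 0.924, 0.209]]
 plane 31 [0.2386 0.8852] [-0.9992 -0.0391] -177.75816341405576
scene [284 121  17  74 871] [292. 160.] [[-0.098, 0.122, -0.005], [0.33, 0.175, 0.087], [0.369, 0.542, 0.223]]
 plane 221 [0.3436 0.1624] [0.7906 0.6123] 37.75645855254482
scene [ 326  139   43   74 1528] [347. 174.] [[0.195, 0.114, -0.003], [0.57, 0.183, 0.145], [0.574, 0.578, 0.253]]
 plane 456 [0.5699 0.1778] [-0.9996 -0.0293] -178.32316455203184
scene [ 201  169   31   80 1622] [217. 214.] [[0.142, -0.278, -0.002], [0.543, -0.234, 0.167], [0.552, 0.005, 0.279]]
 plane 470 [ 0.5433 -0.2346] [-0.9768 -0.2139] -167.64682726140487
scene [330 193  30  22 266] [343. 204.] [[0.566, 0.128, 0.033], [0.57, 0.175, 0.056], [0.574, 0.235, 0.074]]
 plane 243 [0.5702 0.175 ] [-0.9999  0.0128] 179.26756063150887
scene hook px 402
[[204, 167, 483, -230, 274], [206, 168, 488, -227, 272], [207, 170, 492, -227, 269], [208, 174, 497, -228, 260], [212, 173, 503, -220, 263], [212, 175, 511, -225, 262], [225, 178, 537, -205, 259], [
[... 2823 characters left out ...]
 [322, 173, 573, -195, 271], [326, 172, 574, -203, 278], [331, 173, 574, -217, 265], [333, 173, 576, -223, 260], [333, 171, 577, -220, 275], [322, 171, 577, -195, 273], [328, 170, 578, -208, 278], [327, 169, 580, -205, 281], [332, 169, 581, -218, 276], [322, 167, 583, -193, 290], [318, 172, 583, -191, 238], [320, 168, 584, -190, 277], [318, 168, 584, -186, 275], [322, 166, 585, -193, 290], [324, 166, 586, -198, 287], [329, 167, 586, -211, 276], [331, 166, 587, -214, 284], [331, 165, 588, -214, 289], [318, 166, 588, -185, 278], [334, 167, 588, -224, 268], [326, 165, 589, -203, 285], [331, 164, 590, -214, 288], [333, 164, 591, -219, 287], [329, 164, 591, -210, 284], [332, 163, 593, -217, 285]]
```

View pics/crop1.png

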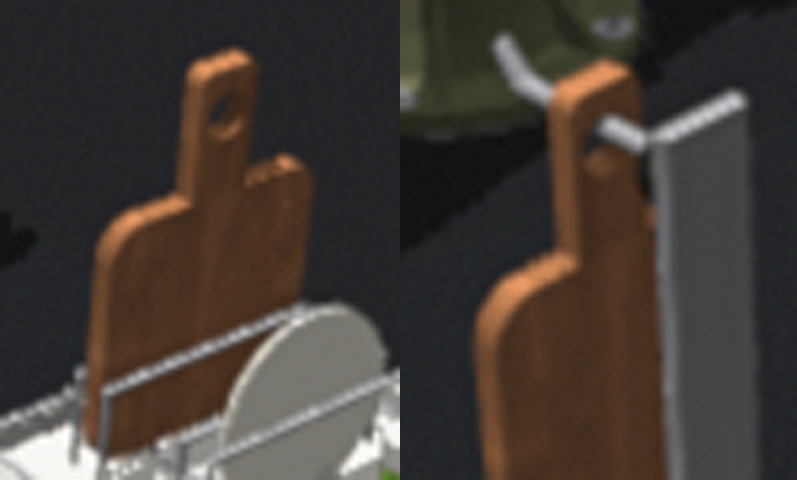

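The crop confirms it: brown board in the rack with its handle hole at crop (223,112), and a handle top at z 0.255 as expected. The hook passes through the small board at crop (600,125). Next I lift the arm and refine the stand's axis.

```bash
python3 -m handwheel '[{"travel":[-0.25,0,0],"delta_rot":[0.06,0,0],"claw":0},{"travel":[-0.5,0,0],"delta_rot":[0.13,0,0],"claw":0},{"travel":[-0.8,0,0],"delta_rot":[0.19,0,0],"claw":0},{"travel":[-0.8,0,0],"delta_rot":[0.19,0,0],"claw":0}]'
python3 -m handwheel '[{"travel":[0,0.1,-0.25],"delta_rot":[0,0,0],"claw":0},{"travel":[0,0.2,-0.5],"delta_rot":[0,0,0],"claw":0},{"travel":[0,0.3,-0.75],"delta_rot":[0,0,0],"claw":0},{"travel":[0,0.4,-1],"delta_rot":[0,0,0],"claw":0}]'
python3 - <<'E'
from m import *
for n in("scene","top"):
    f=np.load(n+"0.npz"); p,W=f["p"],f["W"]
    th=np.radians(10); e=np.array([np.cos(th),np.sin(th)]); c=np.array([.547,-.213])
    D=W[...,:2]-c; sx=D@e; sy=D@np.array([-e[1],e[0]]); z=W[...,2]
    r=(abs(sy)<.03)&(z>.258)&(z<.285)&(sx>-.075)&(sx<.036)&~brown(p)
    q=W[r]; t=np.c_[sx[r],sy[r],z[r]]*1000
    # rod ridge: keep within 6mm of median line
    k=abs(t[:,1]-np.median(t[:,1]))<9
    a=np.polyfit(t[k,0],t[k,1],1); print(n,"rod",k.sum(),"slope deg",np.degrees(np.arctan(a[0])),"sy at0",a[1],"min sx",t[:,0].min())
    for lo in range(-72,36,9):
        s=t[k&(t[:,0]>=lo)&(t[:,0]<lo+9)]
        if len(s): print(lo,len(s),s[:,1].mean().round(1),s[:,2].max().round(1))
    u=(abs(sy)<.035)&(z>.06 if n=="scene" else z>.28)&(z<.30)&(sx>.03)&(sx<.06); t=np.c_[sx[u],sy[u],z[u]]*1000
    print("upright",u.sum(),np.percentile(t,[2,50,98],axis=0).round(1).tolist(), "slope",np.degrees(np.arctan(np.polyfit(t[:,1],t[:,0],1)[0])))
    for m,s,cc in boards(p,W):
        if n=="scene" and 190<cc[0]<240 or n=="top" and 300<cc[0]<350:
            t=np.c_[sx[m],sy[m],z[m]]*1000; t=t[(abs(t[:,0])<30)&(t[:,2]>60)]; h=t[t[:,2]>210]; print("small",np.percentile(t,[3,50,97],axis=0).round(1).tolist(),"handle",np.percentile(h,[3,50,97],axis=0).round(1).tolist())
E
```

```text
clock: 0.6
eef_pos: [0.2429, -0.6046, 0.4025]
ee_rot: [-0.503, -0.493, 0.505, -0.499]
force: [0.1, 0.2, -0.3]
gripper_width: 0.0871
clock: 1.1
eef_pos: [0.3257, -0.4025, 0.395]
ee_rot: [0.504, 0.497, -0.504, 0.495]
force: [-0.1, 0.4, 0.9]
gripper_width: 0.0872
scene rod 76 slope deg -0.061901616175210575 sy at0 -4.384387593048259 min sx -65.18428146434393
-72 5 -4.0 277.0
-63 17 -4.0 275.8
-54 10 -4.8 267.4
-45 9 -4.4 265.9
-18 1 0.9 262.8
-9 10 -5.5 266.5
0 11 -4.6 265.6
9 8 -4.9 265.1
18 1 -2.5 275.3
27 4 -2.4 277.4
upright 1148 [[39.8, -23.6, 64.7], [47.1, -6.4, 184.7], [49.7, 16.1, 283.7]] slope 3.3412643988273696
small [[-16.8, -62.6, 88.0], [-7.5, -19.4, 168.8], [-4.6, 15.3, 274.9]] handle [[-18.1, -20.8, 211.6], [-8.1, -10.2, 242.7], [-4.8, 11.6, 279.5]]
top rod 161 slope deg 0.5005633343910122 sy at0 0.7564909132558387 min sx -66.8932797950689
-72 7 0.7 278.3
-63 13 0.7 278.3
-54 14 0.4 269.1
-45 13 0.2 269.8
-36 12 0.3 268.9
-27 14 0.5 274.4
-9 7 -0.4 267.2
0 13 0.3 268.6
9 13 0.2 268.5
18 26 1.0 280.1
27 29 1.6 283.0
upright 69 [[33.1, -18.5, 280.4], [42.5, 1.0, 286.6], [47.3, 19.0, 290.1]] slope -1.4776349628941794
small [[-19.2, -53.7, 106.3], [-18.5, 10.6, 205.9], [-7.7, 59.3, 282.0]] handle [[-19.0, -41.8, 210.3], [-14.8, 6.7, 246.3], [-7.6, 38.6, 282.7]]
```

```bash
python3 -m handwheel '[{"travel":[0,0.1,-0.25],"delta_rot":[0,0,0],"claw":0},{"travel":[0,0.2,-0.5],"delta_rot":[0,0,0],"claw":0},{"travel":[0,0.3,-0.75],"delta_rot":[0,0,0],"claw":0},{"travel":[0,0.37,-1],"delta_rot":[0,0,0],"claw":0}]' >/dev/null
python3 -m handwheel '[{"travel":[0,0.1,-0.25],"delta_rot":[0,0,0],"claw":0},{"travel":[0,0.2,-0.5],"delta_rot":[0,0,0],"claw":0},{"travel":[0,0.3,-0.75],"delta_rot":[0,0,0],"claw":0},{"travel":[0,0.37,-1],"delta_rot":[0,0,0],"claw":0}]' >/dev/null
python3 -m handwheel '[{"travel":[0,0.1,-0.25],"delta_rot":[0,0,0],"claw":0},{"travel":[0,0.2,-0.5],"delta_rot":[0,0,0],"claw":0},{"travel":[0,0.3,-0.75],"delta_rot":[0,0,0],"claw":0},{"travel":[0,0.37,-0.98],"delta_rot":[0,0,0],"claw":0},{"travel":[0,0.37,-0.98],"delta_rot":[0,0,0],"claw":0},{"travel":[0,0.37,-0.98],"delta_rot":[0,0,0],"claw":0}]'
python3 -c "
from h import *
s=st();print(R.from_quat(s['ee_rot']).as_matrix().round(3))"
```

```text
clock: 2.85
eef_pos: [0.5567, 0.1871, 0.3953]
ee_rot: [-0.503, -0.496, 0.505, -0.496]
force: [-0.2, -0.1, 0.2]
gripper_width: 0.087
{'clock': 2.85, 'eef_pos': [0.5567, 0.1871, 0.3953], 'ee_rot': [-0.5031, -0.4962, 0.5047, -0.4959], 'force': [-0.1737, -0.1148, 0.1861], 'wrist_torque': [0.0144, 0.0141, -0.0133], 'gripper_width': 0.087}
[[-0.002  1.    -0.016]
 [-0.001 -0.016 -1.   ]
 [-1.    -0.002  0.001]]
```

```bash
python3 -m handwheel '[{"travel":[0.2,0.02,-0.02],"delta_rot":[0,0,0],"claw":0},{"travel":[0.4,0.02,-0.02],"delta_rot":[0,0,0],"claw":0},{"travel":[0.55,0.02,-0.02],"delta_rot":[0,0,0],"claw":0},{"travel":[0.65,0.02,-0.02],"delta_rot":[0,0,0],"claw":0},{"travel":[0.75,0.02,-0.02],"delta_rot":[0,0,0],"claw":0},{"travel":[0.81,0.02,-0.02],"delta_rot":[0,0,0],"claw":0},{"travel":[0.81,0.02,-0.02],"delta_rot":[0,0,0],"claw":0},{"travel":[0.81,0.02,-0.02],"delta_rot":[0,0,0],"claw":0}]'
python3 - <<'E'
from h import *
p,W,_=grab("top"); q,_,_=grab("scene")
cv2.imwrite("pics/pre.png",np.hstack([cv2.resize(p[150:230,110:220],(399,290)),cv2.resize(q[110:220,290:420],(399,338))[:290]]))
E
```

```text
clock: 3.85
eef_pos: [0.5615, 0.1921, 0.2354]
ee_rot: [0.504, 0.496, -0.504, 0.496]
force: [-0.2, 0.1, -0.5]
gripper_width: 0.0873
```

View pics/pre.png

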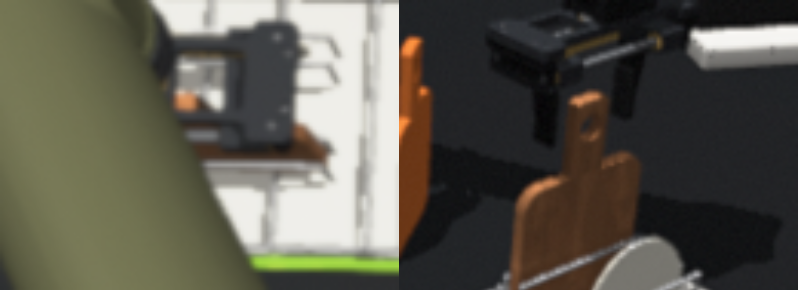

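The crops show the fingertips at crop (545,140) and (622,115), either side of the handle whose hole is at (588,120). The grasp line-up is right, so I close.

```bash
python3 -m handwheel '[{"travel":[0.01,0,0],"delta_rot":[0,0,0],"claw":0.2},{"travel":[0.01,0,0],"delta_rot":[0,0,0],"claw":0.4},{"travel":[0.01,0,0],"delta_rot":[0,0,0],"claw":0.5},{"travel":[0.01,0,0],"delta_rot":[0,0,0],"claw":1},{"travel":[0.01,0,0],"delta_rot":[0,0,0],"claw":1},{"travel":[0.01,0,0],"delta_rot":[0,0,0],"claw":1},{"travel":[0.01,0,0],"delta_rot":[0,0,0],"claw":1},{"travel":[0.01,0,0],"delta_rot":[0,0,0],"claw":1}]' 18; python3 -c "
from h import *
for i in range(1):st()"
```

```text
clock: 4.95
eef_pos: [0.561, 0.1918, 0.2325]
ee_rot: [0.504, 0.496, -0.504, 0.496]
force: [-0.1, -0.0, -0.5]
gripper_width: 0.0398
{'clock': 4.95, 'eef_pos': [0.561, 0.1918, 0.2325], 'ee_rot': [0.504, 0.496, -0.504, 0.496], 'force': [-0.1109, -0.0046, -0.5278], 'wrist_torque': [0.0592, -0.0078, 0.0187], 'gripper_width': 0.0398}
```

```bash
python3 -m handwheel '[{"travel":[-0.05,0,0],"delta_rot":[0,0,0],"claw":1},{"travel":[-0.12,0,0],"delta_rot":[0,0,0],"claw":1},{"travel":[-0.25,0,0],"delta_rot":[0,0,0],"claw":1},{"travel":[-0.4,0,0],"delta_rot":[0,0,0],"claw":1},{"travel":[-0.55,0,0],"delta_rot":[0,0,0],"claw":1},{"travel":[-0.7,0,0],"delta_rot":[0,0,0],"claw":1},{"travel":[-0.8,0,0],"delta_rot":[0,0,0],"claw":1},{"travel":[-0.8,0,0],"delta_rot":[0,0,0],"claw":1},{"travel":[-0.8,0,0],"delta_rot":[0,0,0],"claw":1}]'
python3 - <<'E'
from m import *
st()
th=np.radians(10); e=np.array([np.cos(th),np.sin(th)]); c=np.array([.547,-.213])
for n in("scene","top"):
    f=np.load(n+"0.npz"); p,W=f["p"],f["W"]
    H=cv2.inRange(cv2.cvtColor(p,cv2.COLOR_BGR2HSV),(130,80,30),(165,255,255))
    k,l,s,cc=cv2.connectedComponentsWithStats(H)
    for i in range(1,k):
        if s[i,4]>100:
            P=W[l==i];P=P[P[:,2]>.02]; D=P[:,:2]-c; t=np.c_[D@e,D@np.array([-e[1],e[0]]),P[:,2]]
            print(n,cc[i].round(),"stand frame",np.percentile(t,[3,50,97],axis=0).round(3).tolist(),"world",np.percentile(P,[3,97],axis=0).round(3).tolist())
E
```

```text
clock: 6.08
eef_pos: [0.5608, 0.1916, 0.3919]
ee_rot: [-0.504, -0.496, 0.504, -0.496]
force: [-1.2, 0.9, -3.0]
gripper_width: 0.0395
{'clock': 6.075, 'eef_pos': [0.5608, 0.1916, 0.3919], 'ee_rot': [-0.5037, -0.4961, 0.5043, -0.4959], 'force': [-1.2023, 0.9289, -3.0331], 'wrist_torque': [0.0031, 0.0778, -0.0835], 'gripper_width': 0.0395}
scene [154. 237.] stand frame [[-0.259, -0.216, 0.025], [-0.213, -0.112, 0.102], [0.034, -0.027, 0.198]] world [[0.297, -0.421, 0.025], [0.617, -0.284, 0.198]]
top [387. 194.] stand frame [[-0.076, -0.205, 0.026], [-0.026, -0.183, 0.114], [0.029, -0.162, 0.2]] world [[0.5, -0.412, 0.026], [0.611, -0.384, 0.2]]
top [362. 281.] stand frame [[-0.268, -0.115, 0.028], [-0.239, -0.063, 0.121], [-0.208, -0.017, 0.202]] world [[0.287, -0.362, 0.028], [0.362, -0.276, 0.202]]
```

```bash
python3 -m handwheel '[{"travel":[0,-0.1,0.08],"delta_rot":[0,0,0],"claw":1},{"travel":[0,-0.25,0.2],"delta_rot":[0,0,0],"claw":1},{"travel":[0,-0.4,0.36],"delta_rot":[0,0,0],"claw":1},{"travel":[0,-0.5,0.52],"delta_rot":[0,0,0],"claw":1},{"travel":[0,-0.52,0.68],"delta_rot":[0,0,0],"claw":1},{"travel":[0,-0.52,0.84],"delta_rot":[0,0,0],"claw":1},{"travel":[0,-0.52,1],"delta_rot":[0,0,0],"claw":1}]'
python3 -m handwheel '[{"travel":[0,0,0.16],"delta_rot":[0,0,0],"claw":1},{"travel":[0,0,0.32],"delta_rot":[-0.02,0,0],"claw":1},{"travel":[0,0,0.48],"delta_rot":[-0.04,0,0],"claw":1},{"travel":[0,0,0.64],"delta_rot":[-0.06,0,0],"claw":1},{"travel":[0,0,0.8],"delta_rot":[-0.08,0,0],"claw":1},{"travel":[0,0,0.9],"delta_rot":[-0.09,0,0],"claw":1},{"travel":[0,0,1],"delta_rot":[-0.09,0,0],"claw":1},{"travel":[0,0,1],"delta_rot":[-0.09,0,0],"claw":1},{"travel":[0,0,1],"delta_rot":[-0.09,0,0],"claw":1}]'
python3 -c "
from h import *
s=st();print(R.from_quat(s['ee_rot']).as_matrix().round(3))"
```

```text
clock: 6.95
eef_pos: [0.453, -0.0077, 0.3915]
ee_rot: [-0.504, -0.496, 0.505, -0.496]
force: [0.4, 1.0, -1.8]
gripper_width: 0.0398
clock: 8.07
eef_pos: [0.4508, -0.2054, 0.3923]
ee_rot: [0.455, 0.542, -0.455, 0.541]
force: [-0.1, 0.1, -2.3]
gripper_width: 0.0397
{'clock': 8.075, 'eef_pos': [0.4508, -0.2054, 0.3923], 'ee_rot': [0.455, 0.5417, -0.4546, 0.5412], 'force': [-0.1476, 0.0784, -2.3133], 'wrist_torque': [0.0883, -0.0326, -0.006], 'gripper_width': 0.0397}
[[-0.     0.985  0.173]
 [ 0.001  0.173 -0.985]
 [-1.    -0.    -0.001]]
```

```bash
python3 -m handwheel '[{"travel":[0,-0.05,0.12],"delta_rot":[0,0,0],"claw":1},{"travel":[0.1,-0.05,0.12],"delta_rot":[0,0,0],"claw":1},{"travel":[0.2,-0.05,0.12],"delta_rot":[0,0,0],"claw":1},{"travel":[0.3,-0.05,0.12],"delta_rot":[0,0,0],"claw":1},{"travel":[0.4,-0.05,0.12],"delta_rot":[0,0,0],"claw":1},{"travel":[0.5,-0.05,0.12],"delta_rot":[0,0,0],"claw":1},{"travel":[0.59,-0.05,0.12],"delta_rot":[0,0,0],"claw":1},{"travel":[0.59,-0.05,0.12],"delta_rot":[0,0,0],"claw":1},{"travel":[0.59,-0.05,0.12],"delta_rot":[0,0,0],"claw":1}]'
python3 - <<'E'
from m import *
st()
th=np.radians(10); e=np.array([np.cos(th),np.sin(th)]); c=np.array([.547,-.213])
ims=[]
for n in("scene","top"):
    p,W,_=grab(n); np.savez(n+"1.npz",p=p,W=W)
    D=W[...,:2]-c; T=np.stack([D@e,D@np.array([-e[1],e[0]]),W[...,2]],-1)*1000
    m=brown(p)
    for nm,lo,hi in(("large",-125,-70),("small",-30,30)):
        t=T[m&(T[...,0]>lo)&(T[...,0]<hi)&(abs(T[...,1])<90)&(T[...,2]>40)]
        for zl,zh in((60,130),(130,200),(225,300)):
            q=t[(t[:,2]>zl)&(t[:,2]<zh)]
            if len(q)>15: print(n,nm,zl,len(q),np.percentile(q,[3,50,97],axis=0).round(1).tolist())
    ims.append(cv2.resize(p[140:300,150:300] if n=="scene" else p[140:260,260:400],(399,426 if n=="scene" else 342)))
ims[1]=cv2.copyMakeBorder(ims[1],0,84,0,0,cv2.BORDER_CONSTANT)
cv2.imwrite("pics/front.png",np.hstack(ims))
E
```

```text
clock: 9.2
eef_pos: [0.4453, -0.2318, 0.2753]
ee_rot: [0.455, 0.541, -0.455, 0.542]
force: [0.8, 0.1, -1.5]
gripper_width: 0.0398
{'clock': 9.2, 'eef_pos': [0.4453, -0.2318, 0.2753], 'ee_rot': [0.4551, 0.5409, -0.4549, 0.5417], 'force': [0.8265, 0.1051, -1.5194], 'wrist_torque': [-0.0122, -0.0545, -0.0004], 'gripper_width': 0.0398}
scene large 60 437 [[-100.8, -77.7, 74.8], [-92.4, -45.3, 103.3], [-89.4, -9.5, 128.4]]
scene large 130 876 [[-99.6, -78.1, 132.7], [-93.2, -29.8, 169.0], [-90.2, 37.3, 198.0]]
scene large 225 353 [[-104.2, -23.1, 228.1], [-94.2, -2.7, 259.1], [-90.9, 17.5, 296.5]]
scene small 60 420 [[-13.1, -62.7, 82.7], [-7.1, -25.5, 107.2], [-4.3, 15.5, 129.4]]
scene small 130 682 [[-15.4, -63.0, 132.5], [-7.3, -28.3, 165.4], [-4.6, 15.4, 197.5]]
scene small 225 255 [[-18.5, -20.8, 227.3], [-8.1, -9.8, 254.6], [-4.6, 10.8, 279.2]]
top large 130 16 [[-104.1, 70.6, 133.7], [-100.1, 74.4, 155.8], [-93.1, 74.7, 194.8]]
top small 60 61 [[-19.3, -53.4, 93.8], [-18.8, 17.3, 113.0], [-13.7, 59.6, 127.9]]
top small 130 175 [[-19.4, -57.2, 134.4], [-18.8, 15.0, 167.9], [-11.0, 59.5, 198.2]]
top small 225 129 [[-19.1, -15.4, 230.3], [-15.0, 5.2, 278.8], [-7.6, 16.8, 283.5]]
```

View pics/front.png

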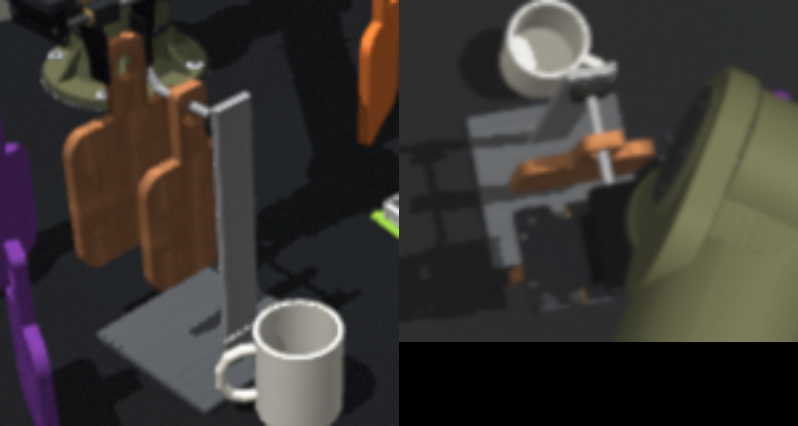

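The left crop shows the large board held upright at (118,150), in front of the hook tip (153,80), with its hole at (124,63). The small board at (180,190) has not moved. Measured, the lateral offset from the rod is about 1 mm, hole z is about 0.269 and the rear face is at stand x of about -93. Now I advance in small steps.

```bash
python3 -m handwheel '[{"travel":[0.005,0.02,0],"delta_rot":[0,0,0],"claw":1},{"travel":[0.005,0.05,0],"delta_rot":[0,0,0],"claw":1},{"travel":[0.005,0.08,0],"delta_rot":[0,0,0],"claw":1},{"travel":[0.005,0.11,0],"delta_rot":[0,0,0],"claw":1},{"travel":[0.005,0.11,0],"delta_rot":[0,0,0],"claw":1},{"travel":[0.005,0.11,0],"delta_rot":[0,0,0],"claw":1}]'
python3 -m handwheel '[{"travel":[0,0.01,0],"delta_rot":[0,0,0],"claw":1},{"travel":[0,0.02,0],"delta_rot":[0,0,0],"claw":1},{"travel":[0,0.03,0],"delta_rot":[0,0,0],"claw":1},{"travel":[0,0.04,0],"delta_rot":[0,0,0],"claw":1},{"travel":[0,0.04,0],"delta_rot":[0,0,0],"claw":1}]'
python3 - <<'E'
from m import *
st()
p,W,_=grab("scene"); cv2.imwrite("pics/tip.png",cv2.resize(p[145:200,185:260],(750,550),interpolation=cv2.INTER_CUBIC))
E
```

```text
clock: 10.05
eef_pos: [0.4664, -0.2282, 0.2734]
ee_rot: [0.455, 0.541, -0.455, 0.541]
force: [1.3, 0.3, -2.6]
gripper_width: 0.0398
clock: 10.68
eef_pos: [0.4746, -0.2266, 0.2735]
ee_rot: [0.455, 0.541, -0.455, 0.541]
force: [0.7, 0.1, -1.4]
gripper_width: 0.0398
{'clock': 10.675, 'eef_pos': [0.4746, -0.2266, 0.2735], 'ee_rot': [0.455, 0.5413, -0.455, 0.5412], 'force': [0.6879, 0.1349, -1.4143], 'wrist_torque': [0.0349, 0.0222, 0.0391], 'gripper_width': 0.0398}
```

View pics/tip.png

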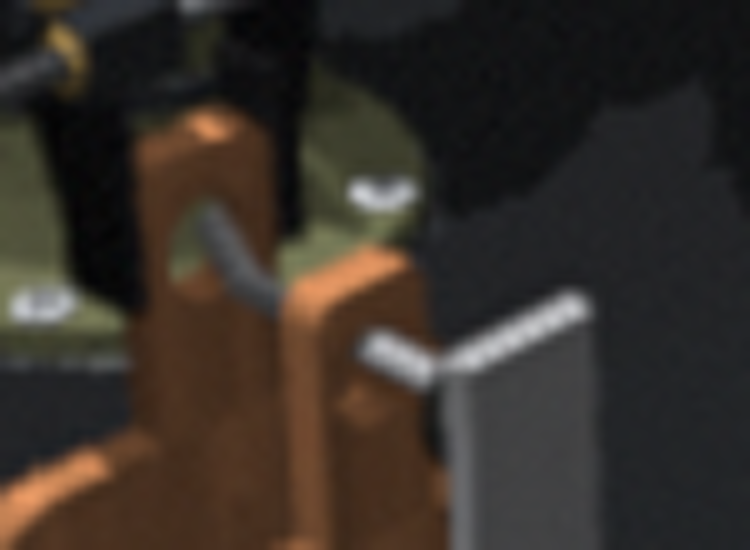

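In the crop, the hook tip (210,218) sits inside the hole, whose rim spans about (173–249, 195–300). It is laterally centred and about 6 mm above the hole centre, as planned. I continue slowly.

```bash
for i in 1; do python3 -m handwheel '[{"travel":[0,0.01,0],"delta_rot":[0,0,0],"claw":1},{"travel":[0,0.02,0],"delta_rot":[0,0,0],"claw":1},{"travel":[0,0.03,0],"delta_rot":[0,0,0],"claw":1},{"travel":[0,0.03,0],"delta_rot":[0,0,0],"claw":1}]'; done
python3 -m handwheel '[{"travel":[0,0.01,0],"delta_rot":[0,0,0],"claw":1},{"travel":[0,0.02,0],"delta_rot":[0,0,0],"claw":1},{"travel":[0,0.03,0],"delta_rot":[0,0,0],"claw":1},{"travel":[0,0.03,0],"delta_rot":[0,0,0],"claw":1}]'; python3 -c "
from h import *
st()"
```

```text
clock: 11.22
eef_pos: [0.4805, -0.2256, 0.2735]
ee_rot: [0.455, 0.541, -0.455, 0.541]
force: [-0.9, -0.2, -2.7]
gripper_width: 0.0397
clock: 11.72
eef_pos: [0.4864, -0.2246, 0.2735]
ee_rot: [0.455, 0.541, -0.455, 0.541]
force: [0.3, -0.4, -1.8]
gripper_width: 0.0397
{'clock': 11.725, 'eef_pos': [0.4864, -0.2246, 0.2735], 'ee_rot': [0.4551, 0.5412, -0.455, 0.5412], 'force': [0.2668, -0.3999, -1.8355], 'wrist_torque': [-0.0058, -0.0106, -0.0137], 'gripper_width': 0.0397}
```

```bash
python3 -m handwheel '[{"travel":[0,0.01,0],"delta_rot":[0,0,0],"claw":1},{"travel":[0,0.02,0],"delta_rot":[0,0,0],"claw":1},{"travel":[0,0.03,0],"delta_rot":[0,0,0],"claw":1},{"travel":[0,0.03,0],"delta_rot":[0,0,0],"claw":1}]'
python3 -m handwheel '[{"travel":[0,0.01,0],"delta_rot":[0,0,0],"claw":1},{"travel":[0,0.02,0],"delta_rot":[0,0,0],"claw":1},{"travel":[0,0.03,0],"delta_rot":[0,0,0],"claw":1},{"travel":[0,0.04,0],"delta_rot":[0,0,0],"claw":1},{"travel":[0,0.05,0],"delta_rot":[0,0,0],"claw":1},{"travel":[0,0.06,0],"delta_rot":[0,0,0],"claw":1},{"travel":[0,0.07,0],"delta_rot":[0,0,0],"claw":1},{"travel":[0,0.07,0],"delta_rot":[0,0,0],"claw":1}]'
python3 - <<'E'
from m import *
st()
p,W,_=grab("scene"); cv2.imwrite("pics/on.png",cv2.resize(p[145:200,185:260],(750,550),interpolation=cv2.INTER_CUBIC))
th=np.radians(10); e=np.array([np.cos(th),np.sin(th)]); c=np.array([.547,-.213])
D=W[...,:2]-c; T=np.stack([D@e,D@np.array([-e[1],e[0]]),W[...,2]],-1)*1000
t=T[brown(p)&(abs(T[...,1])<90)&(abs(T[...,0])<60)&(T[...,2]>225)]; print(np.histogram(t[:,0],np.arange(-60,12,4)))
E
```

```text
clock: 12.22
eef_pos: [0.4923, -0.2235, 0.2735]
ee_rot: [0.455, 0.541, -0.455, 0.541]
force: [-0.2, -0.7, -1.9]
gripper_width: 0.04
clock: 13.22
eef_pos: [0.5061, -0.2212, 0.2735]
ee_rot: [0.455, 0.541, -0.455, 0.541]
force: [0.2, 0.2, -2.2]
gripper_width: 0.0395
{'clock': 13.225, 'eef_pos': [0.5061, -0.2212, 0.2735], 'ee_rot': [0.455, 0.5412, -0.455, 0.5412], 'force': [0.2425, 0.2057, -2.2023], 'wrist_torque': [0.0252, 0.0367, 0.0144], 'gripper_width': 0.0395}
(array([  0,   0,   1,   5,  19,  24, 135,  71,   0,   0,  24,  39,  76,
       113,   1,   0,   0]), array([-60, -56, -52, -48, -44, -40, -36, -32, -28, -24, -20, -16, -12,
        -8,  -4,   0,   4,   8]))
```

View pics/on.png

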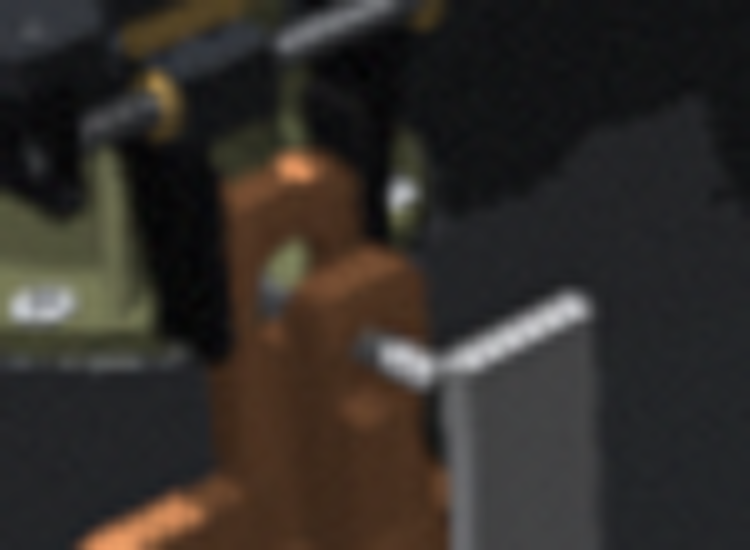

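The board is over the rod: its hole (285,265) frames the rod, which is low inside it at (275,295), and the small board at (360,330) has not moved. I go 4 mm further and then lower onto the rod.

```bash
python3 -m handwheel '[{"travel":[0,0.01,0],"delta_rot":[0,0,0],"claw":1},{"travel":[0,0.02,0],"delta_rot":[0,0,0],"claw":1},{"travel":[0.02,0.02,0],"delta_rot":[0,0,0],"claw":1},{"travel":[0.04,0.02,0],"delta_rot":[0,0,0],"claw":1},{"travel":[0.055,0.02,0],"delta_rot":[0,0,0],"claw":1},{"travel":[0.065,0.02,0],"delta_rot":[0,0,0],"claw":1},{"travel":[0.065,0.02,0],"delta_rot":[0,0,0],"claw":1},{"travel":[0.065,0.02,0],"delta_rot":[0,0,0],"claw":1}]'
python3 -m handwheel '[{"travel":[0.005,0,0],"delta_rot":[0,0,0],"claw":1},{"travel":[0.005,0,0],"delta_rot":[0,0,0],"claw":1}]'
python3 -m handwheel '[{"travel":[0.005,0,0],"delta_rot":[0,0,0],"claw":1},{"travel":[0.005,0,0],"delta_rot":[0,0,0],"claw":1}]'
```

```text
clock: 14.28
eef_pos: [0.5099, -0.2206, 0.2607]
ee_rot: [0.455, 0.541, -0.455, 0.541]
force: [0.4, -0.8, -1.7]
gripper_width: 0.0398
clock: 14.52
eef_pos: [0.5098, -0.2206, 0.2595]
ee_rot: [0.455, 0.541, -0.455, 0.541]
force: [-0.5, -0.4, -2.1]
gripper_width: 0.0397
clock: 14.78
eef_pos: [0.51, -0.2206, 0.259]
ee_rot: [0.455, 0.541, -0.455, 0.541]
force: [-1.1, 0.3, 0.6]
gripper_width: 0.0399
```

Contact: the vertical force went from -2.1 to +0.6 N, so the hook now carries the board's weight, at the expected height. I press back slowly, reading the force as I go.

```bash
python3 -m handwheel '[{"travel":[0,0.005,0],"delta_rot":[0,0,0],"claw":1},{"travel":[0,0.01,0],"delta_rot":[0,0,0],"claw":1},{"travel":[0,0.015,0],"delta_rot":[0,0,0],"claw":1},{"travel":[0,0.02,0],"delta_rot":[0,0,0],"claw":1},{"travel":[0,0.025,0],"delta_rot":[0,0,0],"claw":1},{"travel":[0,0.03,0],"delta_rot":[0,0,0],"claw":1}]'
python3 -m handwheel '[{"travel":[0,0.005,0],"delta_rot":[0,0,0],"claw":1},{"travel":[0,0.01,0],"delta_rot":[0,0,0],"claw":1},{"travel":[0,0.015,0],"delta_rot":[0,0,0],"claw":1},{"travel":[0,0.02,0],"delta_rot":[0,0,0],"claw":1}]'
python3 -m handwheel '[{"travel":[0,0.005,0],"delta_rot":[0,0,0],"claw":1},{"travel":[0,0.01,0],"delta_rot":[0,0,0],"claw":1},{"travel":[0,0.015,0],"delta_rot":[0,0,0],"claw":1},{"travel":[0,0.02,0],"delta_rot":[0,0,0],"claw":1}]'
```

```text
clock: 15.52
eef_pos: [0.5157, -0.2199, 0.2588]
ee_rot: [0.455, 0.541, -0.455, 0.541]
force: [-5.3, -1.1, 5.4]
gripper_width: 0.0396
clock: 16.02
eef_pos: [0.5195, -0.2192, 0.2589]
ee_rot: [0.455, 0.541, -0.455, 0.541]
force: [-6.2, -0.9, 5.7]
gripper_width: 0.0399
clock: 16.52
eef_pos: [0.5228, -0.2188, 0.2589]
ee_rot: [0.455, 0.541, -0.456, 0.541]
force: [-6.8, -0.7, 5.7]
gripper_width: 0.0398
```

```bash
python3 -m handwheel '[{"travel":[0,0.005,0],"delta_rot":[0,0,0],"claw":1},{"travel":[0,0.01,0],"delta_rot":[0,0,0],"claw":1},{"travel":[0,0.015,0],"delta_rot":[0,0,0],"claw":1},{"travel":[0,0.02,0],"delta_rot":[0,0,0],"claw":1}]'
```

```text
clock: 17.02
eef_pos: [0.5268, -0.2181, 0.2589]
ee_rot: [0.455, 0.541, -0.456, 0.541]
force: [-6.8, -1.1, 5.4]
gripper_width: 0.0398
```

Too much of this is downward pressure on the rod (+5.5 N vertical). I relieve it before going on.

```bash
python3 -m handwheel '[{"travel":[-0.003,0,0],"delta_rot":[0,0,0],"claw":1},{"travel":[-0.005,0,0],"delta_rot":[0,0,0],"claw":1},{"travel":[-0.005,0,0],"delta_rot":[0,0,0],"claw":1}]'
python3 - <<'E'
from m import *
st()
p,W,_=grab("scene"); 
th=np.radians(10); e=np.array([np.cos(th),np.sin(th)]); c=np.array([.547,-.213])
D=W[...,:2]-c; T=np.stack([D@e,D@np.array([-e[1],e[0]]),W[...,2]],-1)*1000
m=brown(p)&(abs(T[...,1])<90)&(abs(T[...,0])<60)
for zl,zh in((60,130),(130,190),(225,300)):
    print(zl,np.histogram(T[m&(T[...,2]>zl)&(T[...,2]<zh)][:,0],np.arange(-44,30,3)))
print(T[m][:,2].max())
E
```

```text
clock: 17.4
eef_pos: [0.5279, -0.2175, 0.2591]
ee_rot: [0.455, 0.541, -0.455, 0.541]
force: [-0.9, -2.3, -0.1]
gripper_width: 0.0398
{'clock': 17.4, 'eef_pos': [0.5279, -0.2175, 0.2591], 'ee_rot': [0.4552, 0.5411, -0.4549, 0.5413], 'force': [-0.8977, -2.3273, -0.0599], 'wrist_torque': [-0.2855, 0.2167, 0.0373], 'gripper_width': 0.0398}
60 (array([  0,   0,   0,   0,   0,   0,   0,   2,  14,  11,  27, 138,  69,
        13,  22, 236, 107,   2,   0,   0,   0,   0,   0,   0]), array([-44, -41, -38, -35, -32, -29, -26, -23, -20, -17, -14, -11,  -8,
        -5,  -2,   1,   4,   7,  10,  13,  16,  19,  22,  25,  28]))
130 (array([  0,   0,   0,   0,   0,   0,   0,   9,  15,  15,  29,  91,  38,
        12,  71, 347,  81,   0,   0,   0,   0,   0,   0,   0]), array([-44, -41, -38, -35, -32, -29, -26, -23, -20, -17, -14, -11,  -8,
        -5,  -2,   1,   4,   7,  10,  13,  16,  19,  22,  25,  28]))
225 (array([ 0,  0,  0,  0,  0,  1,  0,  6, 12, 19, 37, 44, 35, 25, 58, 98, 10,
        0,  0,  0,  0,  0,  0,  0]), array([-44, -41, -38, -35, -32, -29, -26, -23, -20, -17, -14, -11,  -8,
        -5,  -2,   1,   4,   7,  10,  13,  16,  19,  22,  25,  28]))
281.4601612041054
```

Relieved: Fz is about 0. The boards are face to face, with rear faces at -10 and +3 mm. I continue in 1 mm steps.

```bash
python3 -m handwheel '[{"travel":[0,0.005,0],"delta_rot":[0,0,0],"claw":1},{"travel":[0,0.01,0],"delta_rot":[0,0,0],"claw":1},{"travel":[0,0.015,0],"delta_rot":[0,0,0],"claw":1}]'
```

```text
clock: 17.82
eef_pos: [0.5307, -0.2164, 0.2592]
ee_rot: [0.455, 0.542, -0.455, 0.541]
force: [-1.1, 0.6, -2.6]
gripper_width: 0.0398
```

```bash
python3 -m handwheel '[{"travel":[0,0.005,0],"delta_rot":[0,0,0],"claw":1},{"travel":[0,0.01,0],"delta_rot":[0,0,0],"claw":1}]'
```

```text
clock: 18.08
eef_pos: [0.5327, -0.2164, 0.2594]
ee_rot: [0.455, 0.541, -0.455, 0.541]
force: [-0.7, -0.6, -3.4]
gripper_width: 0.04
```

```bash
python3 -m handwheel '[{"travel":[0,0.005,0],"delta_rot":[0,0,0],"claw":1},{"travel":[0,0.01,0],"delta_rot":[0,0,0],"claw":1}]'
```

```text
clock: 18.32
eef_pos: [0.5346, -0.2163, 0.2595]
ee_rot: [0.455, 0.541, -0.455, 0.541]
force: [-0.7, -0.5, -3.1]
gripper_width: 0.0398
```

```bash
python3 -m handwheel '[{"travel":[0,0.005,0],"delta_rot":[0,0,0],"claw":1},{"travel":[0,0.01,0],"delta_rot":[0,0,0],"claw":1}]'
```

```text
clock: 18.58
eef_pos: [0.5365, -0.216, 0.2596]
ee_rot: [0.455, 0.541, -0.455, 0.541]
force: [-1.5, -0.0, -1.1]
gripper_width: 0.0399
```

```bash
python3 -m handwheel '[{"travel":[0,0.005,0],"delta_rot":[0,0,0],"claw":1},{"travel":[0,0.01,0],"delta_rot":[0,0,0],"claw":1}]'
```

```text
clock: 18.82
eef_pos: [0.5385, -0.2156, 0.2596]
ee_rot: [0.455, 0.541, -0.455, 0.541]
force: [-2.0, -0.2, -2.9]
gripper_width: 0.0395
```

```bash
python3 -m handwheel '[{"travel":[0,0.005,0],"delta_rot":[0,0,0],"claw":1},{"travel":[0,0.01,0],"delta_rot":[0,0,0],"claw":1}]'
```

```text
clock: 19.08
eef_pos: [0.5405, -0.2153, 0.2596]
ee_rot: [0.455, 0.541, -0.455, 0.541]
force: [-0.5, 0.0, -1.8]
gripper_width: 0.0395
```

```bash
python3 -m handwheel '[{"travel":[0,0.005,0],"delta_rot":[0,0,0],"claw":1},{"travel":[0,0.01,0],"delta_rot":[0,0,0],"claw":1}]'
```

```text
clock: 19.32
eef_pos: [0.5425, -0.2149, 0.2596]
ee_rot: [0.455, 0.541, -0.455, 0.541]
force: [-1.2, -0.4, -2.2]
gripper_width: 0.0396
```

```bash
python3 -m handwheel '[{"travel":[0,0.005,0],"delta_rot":[0,0,0],"claw":1},{"travel":[0,0.005,0],"delta_rot":[0,0,0],"claw":1}]'
```

```text
clock: 19.58
eef_pos: [0.5436, -0.2147, 0.2596]
ee_rot: [0.455, 0.541, -0.455, 0.541]
force: [-0.8, -0.5, -2.5]
gripper_width: 0.0398
```

```bash
python3 -m handwheel '[{"travel":[0,0.005,0],"delta_rot":[0,0,0],"claw":1},{"travel":[0,0.01,0],"delta_rot":[0,0,0],"claw":1}]'
```

```text
clock: 19.82
eef_pos: [0.5453, -0.2144, 0.2596]
ee_rot: [0.455, 0.541, -0.455, 0.541]
force: [-0.8, 0.1, -1.6]
gripper_width: 0.0399
```

```bash
python3 -m handwheel '[{"travel":[0,0.005,0],"delta_rot":[0,0,0],"claw":1},{"travel":[0,0.005,0],"delta_rot":[0,0,0],"claw":1}]'
```

```text
clock: 20.08
eef_pos: [0.5465, -0.2142, 0.2596]
ee_rot: [0.455, 0.541, -0.455, 0.541]
force: [-1.1, -0.0, -2.3]
gripper_width: 0.0394
```

Run:
```python
from m import *
st()
p,W,_=grab("scene"); cv2.imwrite("pics/p2.png",cv2.resize(p[150:290,180:280],(570,798)[::1])[:600] if 0 else cv2.resize(p[150:250,185:285],(600,600),interpolation=cv2.INTER_CUBIC))
th=np.radians(10); e=np.array([np.cos(th),np.sin(th)]); c=np.array([.547,-.213])
D=W[...,:2]-c; T=np.stack([D@e,D@np.array([-e[1],e[0]]),W[...,2]],-1)*1000
m=brown(p)&(abs(T[...,1])<90)&(abs(T[...,0])<60)
for zl,zh in((60,130),(130,190),(225,300)):
    print(zl,np.histogram(T[m&(T[...,2]>zl)&(T[...,2]<zh)][:,0],np.arange(-20,40,2))[0].tolist())
```

```text
{'clock': 20.075, 'eef_pos': [0.5465, -0.2142, 0.2596], 'ee_rot': [0.4551, 0.5411, -0.4551, 0.5413], 'force': [-1.0558, -0.0388, -2.2703], 'wrist_torque': [-0.016, 0.1328, 0.0083], 'gripper_width': 0.0394}
60 [0, 0, 0, 0, 0, 0, 0, 0, 1, 7, 4, 10, 10, 24, 87, 97, 30, 7, 9, 17, 135, 172, 23, 1, 0, 0, 0, 0, 0]
130 [0, 0, 0, 0, 0, 0, 0, 1, 3, 9, 13, 15, 9, 27, 69, 59, 15, 12, 12, 64, 236, 157, 20, 1, 0, 0, 0, 0, 0]
225 [0, 0, 0, 0, 0, 1, 0, 1, 4, 6, 9, 12, 8, 31, 35, 21, 20, 8, 25, 35, 50, 11, 0, 2, 0, 0, 3, 0, 0]
```

View pics/p2.png

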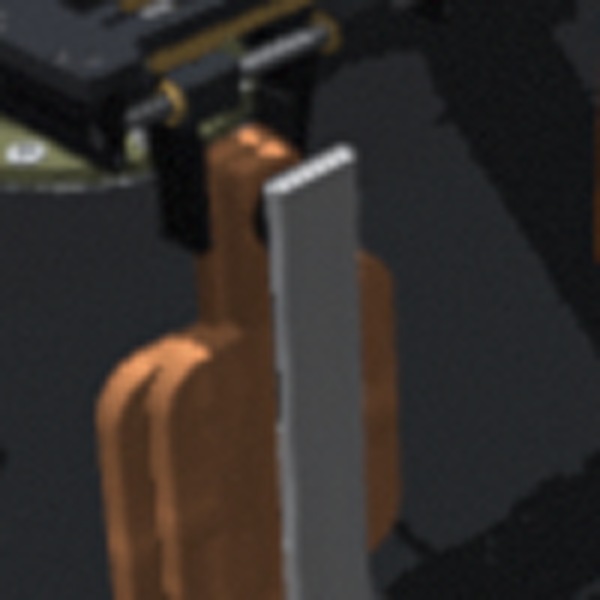

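The two boards lie face to face (blades at (120,400) and (165,400)), moving together, with the dark collar at (262,220) just behind. The small board's rear face is at about +22, and the collar must lie at +30 or less. I keep on in 1 mm steps.

```bash
python3 -m handwheel '[{"travel":[0,0.005,0],"delta_rot":[0,0,0],"claw":1},{"travel":[0,0.005,0],"delta_rot":[0,0,0],"claw":1}]'
```

```text
clock: 20.38
eef_pos: [0.5474, -0.2141, 0.2596]
ee_rot: [0.455, 0.541, -0.455, 0.541]
force: [-0.9, -0.1, -2.3]
gripper_width: 0.0401
```

```bash
python3 -m handwheel '[{"travel":[0,0.005,0],"delta_rot":[0,0,0],"claw":1},{"travel":[0,0.005,0],"delta_rot":[0,0,0],"claw":1}]'
```

```text
clock: 20.62
eef_pos: [0.5484, -0.2139, 0.2596]
ee_rot: [0.455, 0.541, -0.455, 0.541]
force: [-1.9, -0.2, -0.8]
gripper_width: 0.0397
```

```bash
python3 -m handwheel '[{"travel":[0,0.005,0],"delta_rot":[0,0,0],"claw":1},{"travel":[0,0.005,0],"delta_rot":[0,0,0],"claw":1}]'
```

```text
clock: 20.88
eef_pos: [0.5494, -0.2137, 0.2596]
ee_rot: [0.455, 0.541, -0.455, 0.541]
force: [-0.5, 0.8, -2.2]
gripper_width: 0.0399
```

```bash
python3 -m handwheel '[{"travel":[0,0.005,0],"delta_rot":[0,0,0],"claw":1},{"travel":[0,0.005,0],"delta_rot":[0,0,0],"claw":1}]'
```

```text
clock: 21.12
eef_pos: [0.5504, -0.2135, 0.2596]
ee_rot: [0.455, 0.541, -0.455, 0.541]
force: [-1.6, -0.9, -1.2]
gripper_width: 0.0397
```

```bash
python3 -m handwheel '[{"travel":[0,0.005,0],"delta_rot":[0,0,0],"claw":1},{"travel":[0,0.005,0],"delta_rot":[0,0,0],"claw":1}]'
```

```text
clock: 21.38
eef_pos: [0.5514, -0.2134, 0.2596]
ee_rot: [0.455, 0.541, -0.455, 0.541]
force: [-1.0, -0.9, -2.0]
gripper_width: 0.0401
```

```bash
python3 -m handwheel '[{"travel":[0,0.005,0],"delta_rot":[0,0,0],"claw":1},{"travel":[0,0.005,0],"delta_rot":[0,0,0],"claw":1}]'
```

```text
clock: 21.62
eef_pos: [0.5521, -0.2132, 0.2595]
ee_rot: [0.455, 0.541, -0.455, 0.541]
force: [-1.0, -0.4, -2.1]
gripper_width: 0.0399
```

```bash
python3 -m handwheel '[{"travel":[0,0.003,0],"delta_rot":[0,0,0],"claw":1},{"travel":[0,0.003,0],"delta_rot":[0,0,0],"claw":1}]'
```

```text
clock: 21.88
eef_pos: [0.5522, -0.2132, 0.2595]
ee_rot: [0.455, 0.541, -0.456, 0.541]
force: [-5.2, -0.7, -0.1]
gripper_width: 0.0398
```

```bash
python3 -m handwheel '[{"travel":[0,0.003,0],"delta_rot":[0,0,0],"claw":1},{"travel":[0,0.003,0],"delta_rot":[0,0,0],"claw":1}]'
```

```text
clock: 22.12
eef_pos: [0.5522, -0.2132, 0.2595]
ee_rot: [0.455, 0.542, -0.456, 0.54]
force: [-6.1, 0.7, 1.6]
gripper_width: 0.0397
```

```bash
python3 -m handwheel '[{"travel":[0,0.003,0],"delta_rot":[0,0,0],"claw":1},{"travel":[0,0.003,0],"delta_rot":[0,0,0],"claw":1}]'
```

```text
clock: 22.38
eef_pos: [0.5522, -0.2132, 0.2595]
ee_rot: [0.454, 0.542, -0.456, 0.54]
force: [-8.7, 0.4, 1.7]
gripper_width: 0.0399
```

The force rose sharply to 6 N and then 8.7 N with no further motion: the boards are at the collar. I ease off slightly and let go gently.

```bash
python3 -m handwheel '[{"travel":[0,-0.003,0],"delta_rot":[0,0,0],"claw":1},{"travel":[0,-0.003,0],"delta_rot":[0,0,0],"claw":1}]'
python3 -m handwheel '[{"travel":[0,0,0],"delta_rot":[0,0,0],"claw":0.53},{"travel":[0,0,0],"delta_rot":[0,0,0],"claw":0.5},{"travel":[0,0,0],"delta_rot":[0,0,0],"claw":0.4},{"travel":[0,0,0],"delta_rot":[0,0,0],"claw":0.2},{"travel":[0,0,0],"delta_rot":[0,0,0],"claw":0},{"travel":[0,0,0],"delta_rot":[0,0,0],"claw":0}]' 5
python3 - <<'E'
from m import *
st()
p,W,_=grab("scene"); q,_,_=grab("top")
cv2.imwrite("pics/rel.png",np.hstack([cv2.resize(p[150:250,185:285],(399,399),interpolation=cv2.INTER_CUBIC),cv2.resize(q[140:240,270:370],(399,399),interpolation=cv2.INTER_CUBIC)]))
th=np.radians(10); e=np.array([np.cos(th),np.sin(th)]); c=np.array([.547,-.213])
D=W[...,:2]-c; T=np.stack([D@e,D@np.array([-e[1],e[0]]),W[...,2]],-1)*1000
m=brown(p)&(abs(T[...,1])<90)&(abs(T[...,0])<60)
for zl,zh in((60,130),(130,190),(225,300)):
    print(zl,np.histogram(T[m&(T[...,2]>zl)&(T[...,2]<zh)][:,0],np.arange(-20,40,2))[0].tolist())
E
```

```text
clock: 22.62
eef_pos: [0.5522, -0.2132, 0.2595]
ee_rot: [0.455, 0.542, -0.456, 0.54]
force: [-6.6, -0.2, 1.7]
gripper_width: 0.0397
clock: 23.38
eef_pos: [0.5535, -0.213, 0.2595]
ee_rot: [0.455, 0.541, -0.455, 0.541]
force: [-0.5, 0.5, 0.8]
gripper_width: 0.0741
{'clock': 23.375, 'eef_pos': [0.5535, -0.213, 0.2595], 'ee_rot': [0.4551, 0.5412, -0.4551, 0.5412], 'force': [-0.4881, 0.4836, 0.7963], 'wrist_torque': [-0.0001, 0.0101, 0.016], 'gripper_width': 0.0741}
60 [0, 0, 0, 0, 0, 0, 0, 0, 0, 0, 0, 6, 11, 8, 9, 23, 106, 91, 16, 7, 7, 23, 164, 136, 23, 0, 0, 0, 0]
130 [0, 0, 0, 0, 0, 0, 0, 0, 0, 0, 1, 5, 16, 12, 7, 16, 65, 75, 20, 6, 15, 39, 180, 215, 34, 3, 0, 0, 0]
225 [0, 0, 0, 0, 0, 0, 0, 0, 0, 1, 0, 12, 11, 18, 16, 21, 34, 34, 15, 18, 16, 15, 35, 30, 6, 0, 0, 0, 0]
```

View pics/rel.png

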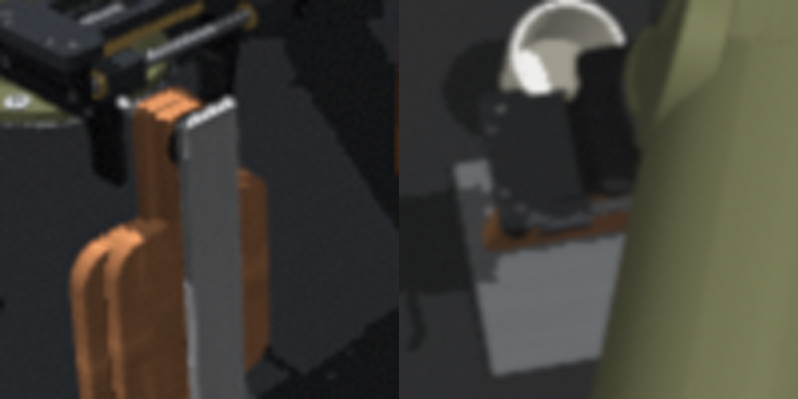

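Released. The boards hang flat together at (95,300) and (130,300), at the same x at all three heights and 12 mm apart, with the collar behind. Now I lift straight up clear of them.

```bash
python3 -m handwheel '[{"travel":[-0.03,0,0],"delta_rot":[0,0,0],"claw":0},{"travel":[-0.08,0,0],"delta_rot":[0,0,0],"claw":0},{"travel":[-0.16,0,0],"delta_rot":[0,0,0],"claw":0},{"travel":[-0.26,0,0],"delta_rot":[0,0,0],"claw":0},{"travel":[-0.4,0,0],"delta_rot":[0,0,0],"claw":0},{"travel":[-0.6,0,0],"delta_rot":[0,0,0],"claw":0},{"travel":[-0.75,0,0],"delta_rot":[0,0,0],"claw":0},{"travel":[-0.75,0,0],"delta_rot":[0,0,0],"claw":0}]'
python3 -m handwheel '[{"travel":[0,-0.15,0],"delta_rot":[0,0,0],"claw":0},{"travel":[0,-0.3,0],"delta_rot":[0,0,0],"claw":0},{"travel":[0,-0.45,0],"delta_rot":[0,0,0],"claw":0},{"travel":[0,-0.45,0],"delta_rot":[0,0,0],"claw":0},{"travel":[0,-0.45,0],"delta_rot":[0,0,0],"claw":0}]'
python3 - <<'E'
from m import *
st()
p,W,_=grab("scene"); cv2.imwrite("pics/end.png",cv2.resize(p,(796,597),interpolation=cv2.INTER_CUBIC))
th=np.radians(10); e=np.array([np.cos(th),np.sin(th)]); c=np.array([.547,-.213])
D=W[...,:2]-c; T=np.stack([D@e,D@np.array([-e[1],e[0]]),W[...,2]],-1)*1000
m=brown(p)&(abs(T[...,1])<90)&(abs(T[...,0])<60)
for zl,zh in((60,130),(130,190),(225,300)):
    print(zl,np.histogram(T[m&(T[...,2]>zl)&(T[...,2]<zh)][:,0],np.arange(-20,40,2))[0].tolist())
a=np.load("scene0.npz")["p"]; d=cv2.absdiff(a,p).max(-1)
for n,(x0,y0,x1,y1) in dict(mug=(232,252,280,302),soap=(370,208,395,266),saucer=(352,188,382,228)).items(): print(n,(d[y0:y1,x0:x1]>40).mean().round(3))
E
```

```text
clock: 24.48
eef_pos: [0.5545, -0.213, 0.4137]
ee_rot: [0.456, 0.539, -0.454, 0.543]
force: [0.2, -0.4, -0.2]
gripper_width: 0.0871
clock: 25.1
eef_pos: [0.4651, -0.2281, 0.4094]
ee_rot: [0.455, 0.541, -0.455, 0.541]
force: [-0.1, 0.6, 0.4]
gripper_width: 0.0871
{'clock': 25.1, 'eef_pos': [0.4651, -0.2281, 0.4094], 'ee_rot': [0.4551, 0.5412, -0.4549, 0.5413], 'force': [-0.1249, 0.5579, 0.3589], 'wrist_torque': [0.0686, 0.0158, -0.0431], 'gripper_width': 0.0871}
60 [0, 0, 0, 0, 0, 0, 0, 0, 0, 0, 2, 4, 10, 7, 13, 12, 101, 109, 14, 9, 3, 18, 158, 144, 28, 0, 0, 0, 0]
130 [0, 0, 0, 0, 0, 0, 0, 0, 0, 0, 0, 8, 13, 13, 9, 15, 67, 66, 22, 12, 6, 38, 190, 211, 36, 2, 0, 0, 0]
225 [0, 0, 0, 0, 0, 0, 0, 0, 0, 0, 2, 10, 16, 19, 24, 15, 33, 28, 17, 17, 23, 13, 28, 27, 8, 1, 0, 0, 0]
mug 0.011
soap 0.0
saucer 0.082
```

View pics/end.png

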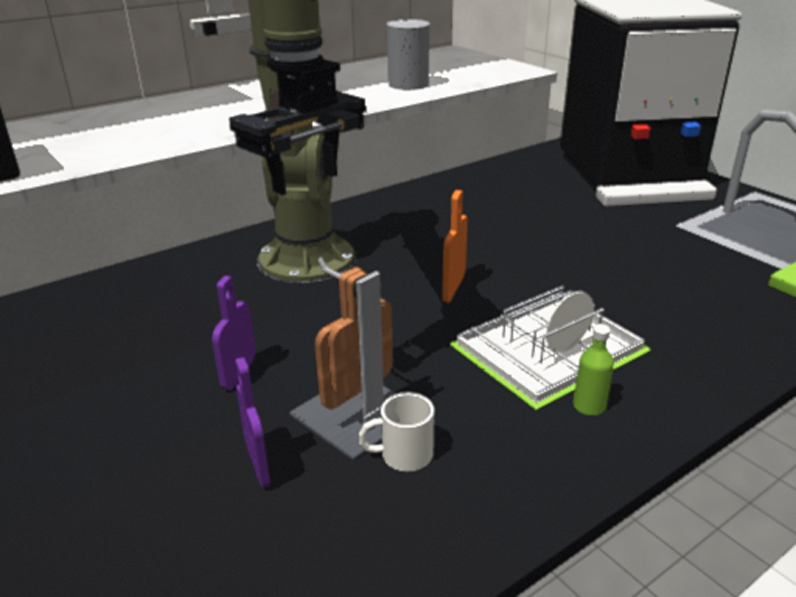

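The final view shows both boards on the hook (350,340). The saucer (570,320), mug (408,432) and bottle (593,375) are in place, and so are the look-alikes. The robot is clear of everything.

```bash
python3 -c "
from plant import job
print(job.hand_in())"
```

```text
the job is handed in; nothing more can be done
None
```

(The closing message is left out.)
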